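# Flip the order tag to ready and put it on the serving tray

## Robot

A 7-joint arm with a two-finger parallel gripper is mounted at the origin on the work surface. World frame = base frame: x ahead of the robot, y to its left, z up, the work surface at z = 0. Lengths are in m, angles in rad, forces in N, time in s.
With the tool pointing down it reaches from about 0.425 to 0.925 m from the base axis. Payload 6.8 kg.
Tool frame: the origin (TCP) lies on the centre line of the jaws, within the pads' length; the fingertips stand 14 mm ahead of it and the grasp point (between the pads) lies 5 mm behind it (r.tips_ahead is the distance from the TCP to the fingertips, in m); z points along the fingers, y is the line along which they close (so a half turn about z gives the same grasp; the last joint's range is limited). The gripper opens to 85 mm and grips with 20 to 120 N. Pads are 22 mm wide; open, the fingers measure 114 mm over their backs; the gripper's body (76 mm by 85 mm) begins 54 mm behind the grasp point. The pads swing forward as they close: fully open they stand 13 mm farther back than shut.
Start: joints at [-1.398, 0.477, 0.022, 1.555, -0.011, 1.109, -0.083], TCP at [0.187, 0.649, 0.245] pointing down, gripper open.
Joint ranges: [-2.96, 2.96], [-0.34, 2.1], [-1.41, 1.46], [0.24, 2.44], [-1.37, 4.51], [0.17, 1.92], [-2.96, 2.96]. Speed limits (rad/s): [2.39, 2.39, 3.14, 3.14, 3.14, 3.14, 3.14].

## Interface

Orientations are given as a rotation vector (axis times angle).
In Python, from bench import r, eyes gives the robot as it stands.
- The arm moves only by the tool step_arm, never from a script. Its argument "rows" is a list of rows, each a list of 6 numbers: the shift along the world's x, y, z in units of 60 cm (1.0 is 60 cm), then the turn, a rotation vector about the world's x, y, z in units of pi rad (1.0 is pi rad). In form: [[x, y, z, rx, ry, rz], ...]. A call has 1 to 5 rows; each row is the pose to reach, as a shift and turn from the pose commanded when the call began, turning the shorter way round; what a row does not reach only later rows make up. A row lasts 1/12 s, in which the tool goes at most 41.7 mm and 7.16 degrees, less where a joint would pass 70% of its speed; a pose out of reach is approached as far as the arm can. A call with a number of a shift or a turn outside -1 to 1 is refused whole. A call with a gripper value outside its range is refused whole. "jaw" is the closure, from 0 (fully open) to 1 (shut), set as the call begins (left out, the last holds). The fingers move at their own pace and stop on an object; "squeeze" is the grip in N (left out, the last holds). Time passes only in rows, so rows that repeat a pose let the fingers close. It gives the time, the measured TCP pose, the force, the opening and the grip force at its end, in the units of the state.
- r.get_obs(): the state, without advancing time (a new reading comes with each control period).
- eyes.grab_frame(name): name is "side" or "top"; returns the picture (480x640x3 uint8, red, green, blue); there is no depth.
- eyes.camera_info(name): a dict with "mtx" (3x3 intrinsics, pixels), "extrinsics" (4x4, takes a point from camera to world coordinates). Camera axes: x right, y down, z forward; pixel columns grow to the right and rows downward; lengths in m; the calibration is good to about 2 mm. A picture is of the moment at which its call begins. camera_info takes no time and is no camera call.
- r.hand_in(): hands the job in; it is judged then, once.
The state is a dict: "clock": time; "joints": joint angles; "qvel": joint speeds; "tau": joint torques, N m; "tcp_pos": TCP position; "orientation": TCP orientation; "contact_force": force on the tool from outside, world axes, zero at the start; "moment": the same for the moment, N m; "grip_width": finger opening in m; "gripper_force": force on a finger pad.
Only numpy, scipy, OpenCV 4.12 (cv2) and the standard library are available. Lean on these libraries where they do the work, as an engineer would, in place of code of your own. Each camera call takes 0.05 s, during which the arm holds its last target. There are 200 camera calls.

## Task

The coffee order is ready: take the green-backed tag out of the tag rack and, keeping its green side towards the guide's post, drop it through the twisted rod guide so that it slides out green side up onto the rubber mat. Then lay it flat, green side up, in the square recess of the wooden serving tray, and leave the other tags, the cup and everything else on the counter where they are.

Things in the scene. Friction and masses are not known exactly. Their poses are not given: they have to be found in the camera images.
- tag_green: the tag to use: octagon slab, 36 mm across flats (39 over corners), 8 mm thick, 22 g, one face cream, the other green. Origin at its centre; z = normal out of the GREEN face; x and y point at middles of flats (so every 45 degrees about z). Starts upright in one of the rack's slots, a flat down, green face to the rack's +y, centre 26 mm and top 44 mm above the counter, its lowest 12 mm in the slot
- tag_blue: bystander: the same kind of tag with a blue back, in another slot of the rack
- tag_red: bystander: the same kind of tag with a red back, in another slot of the rack
- rack: fixed dark wood block, 190 (x) x 50 (y) x 20 mm high, origin at the centre of its underside. Three slots, 39 mm along x, 11 mm along y, 12 mm deep, at x = -60, 0, +60 mm. The tags stand 24 mm out of it, faces to the rack's +y and -y: pinch from above by the faces
- guide: fixed twisted guide: upright cage of six thin slick steel rods that turns half round on the way down, over a curved slick slide. Origin on the cage's vertical axis at counter height, z up. The cage reaches 33 mm from the axis; a grey post (14 x 30 mm, 273 mm tall) stands 45 mm from the axis at +x. The slide leaves towards -x, between low walls 27 mm either side, and ends on the mat 84 mm from the axis
- guide_mouth (a point): centre of the top of the guide's mouth, on the axis, 280 mm above the counter; axes as the guide's. The mouth is a slit along y, 42 mm clear between its end rods, 17 mm clear along x (29 mm at the flared top). A tag let go upright in it, faces to +x and -x, half sunk, falls through in under a second; the face that looked to +x (the post) on entering ends on top
- guide_middle (a point): point on the guide's axis half way down the twist, 190 mm above the counter; the twist runs from 265 down to 115 mm
- mat_centre (a point): point on the black rubber mat's top face (3 mm above the counter), 150 mm from the guide's axis at its -x side; axes as the guide's. The mat reaches 212 mm from the axis, is 120 mm wide, and ends in a lip 12 mm high. Tags rest flat on it (centre 7 mm above the counter), mostly 95 to 150, at most 196 mm from the axis, up to 45 mm aside, any yaw; a grasp closing roughly along y clears cage and lip
- tray: fixed wooden serving tray, a slab 200 (x) x 130 (y) x 14 mm high, origin at the centre of its underside, with a square recess near its -x end and an espresso cup standing near its +x end
- recess (a point): centre of the floor of the tray's recess: 43 x 43 mm, 4 mm deep, sides parallel to the tray's x and y; its floor is 10 mm and its rim 14 mm above the counter. A tag drops in at any yaw and then stands 4 mm out of it (tag centre 14 mm above the counter).
- cup: bystander: white espresso cup, 66 mm across, 58 mm high, loose on the tray about 100 mm from the recess
- pitcher: bystander: steel milk pitcher, 80 mm across, 95 mm high, loose
- tamper: bystander: coffee tamper, 58 mm across, 88 mm high, loose
- sugar_jar: bystander: amber glass jar, 70 mm across, 100 mm high, loose
- spoon: bystander: spoon 140 mm long, loose, lying on the counter
Things that resemble listed ones, but are neither listed nor needed, are in the scene too. Of the things shaped like the tray, the wooden one is meant.

How it is judged:
By the outcome, as a careful person would: the job done as asked, in the order asked, and still so for the second after the job is handed in, with the robot touching nothing.
It also fails if it takes over 64 s, if anything falls off the work surface, if the arm or the gripper's body presses on something with over 40 N, if the wrist force passes 120 N, or if a joint passes its speed limit or range.

## Working session

There is one attempt and no reset: what is moved stays moved. The work goes in short steps, Python scripts to look and compute and a tool call to move; the robot and the scene stay as the last step left them, time stands still between calls to the robot, and variables do not carry over. Pictures are saved under pics/ and viewed, at most 10 in all, crops included, and the job is handed in when it is done.

Besides the shell and the picture viewer there is one more tool, called after "Emit:" as name(argument=value, ...), one argument or row to a line, values as JSON. step_arm: Moves the arm, as the interface text tells. Shifts and turns lie within -1 to 1; 1 stands for 60 cm of shift or pi rad of turn. Its arguments: {"type":"object","properties":{"rows":{"type":"array"},"jaw":{"type":"number"},"squeeze":{"type":"number"}},"required":["rows"]}

```bash
mkdir -p pics; ls; python3 - <<'E'
from bench import r,eyes
import cv2,numpy as np
for n in("side","top"):
    im=eyes.grab_frame(n); cv2.imwrite(f"pics/{n}0.png",im[:,:,::-1]); c=eyes.camera_info(n)
    print(n,np.round(c["mtx"],1).tolist(),np.round(c["extrinsics"],3).tolist())
o=r.get_obs();print(o["clock"],o["tcp_pos"],o["orientation"],o["grip_width"],r.tips_ahead)
E
```

```text
pics
side [[580.5, 0.0, 315.3], [0.0, 580.5, 246.8], [0.0, 0.0, 1.0]] [[0.862, -0.257, 0.436, -0.005], [-0.506, -0.459, 0.73, -0.829], [0.012, -0.85, -0.526, 0.796], [0.0, 0.0, 0.0, 1.0]]
top [[618.3, 0.0, 320.5], [0.0, 618.3, 236.2], [0.0, 0.0, 1.0]] [[-0.027, -0.991, 0.131, 0.305], [-1.0, 0.027, 0.002, 0.012], [-0.005, -0.131, -0.991, 1.79], [0.0, 0.0, 0.0, 1.0]]
0.1 [0.18693776 0.64806302 0.24442712] [-4.39576633e-01 -3.11058651e+00  2.56936999e-03] 0.08558740677688531 0.014
```

View pics/side0.png

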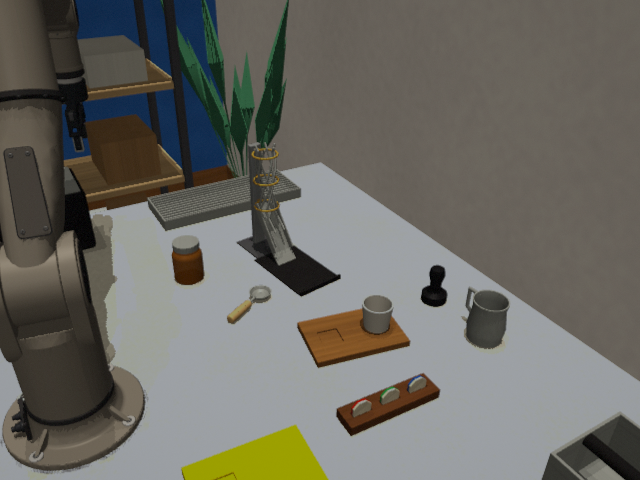

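View pics/top0.png

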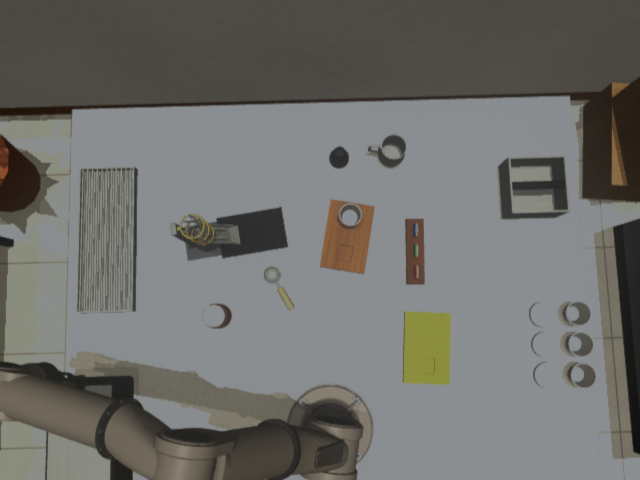

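The rack's green tag is at about top (416,251) / side (390,396). Tray candidates are the wooden one with the cup, at top (347,237), and a yellow decoy at (427,348). The wooden one is meant. The guide is at top (197,230), with its mat at (253,231). I'll check these in enlarged crops.

```bash
python3 - <<'E'
import cv2,numpy as np
t=cv2.imread("pics/top0.png");s=cv2.imread("pics/side0.png")
def c(im,x,y,w,h,W,H): return cv2.resize(im[y:y+h,x:x+w],(W,H),interpolation=cv2.INTER_CUBIC)
a=c(t,310,190,130,100,780,600); cv2.imwrite("pics/c1.png",a)
b=np.vstack([np.hstack([c(t,165,200,130,65,520,260),c(s,225,130,70,65,280,260)]),np.hstack([c(s,290,285,133,85,400,255),c(s,330,365,133,85,400,255)])]); cv2.imwrite("pics/c2.png",b)
E
```

```text
(no output)
```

View pics/c1.png

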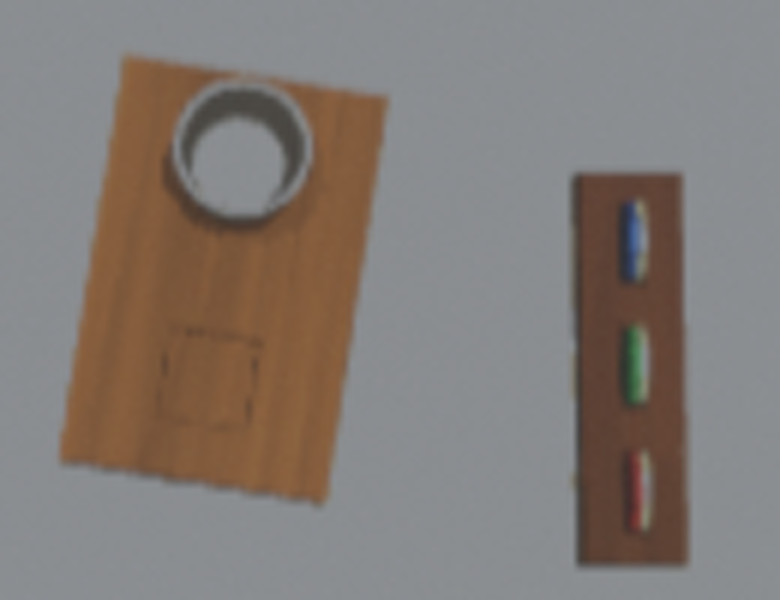

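View pics/c2.png

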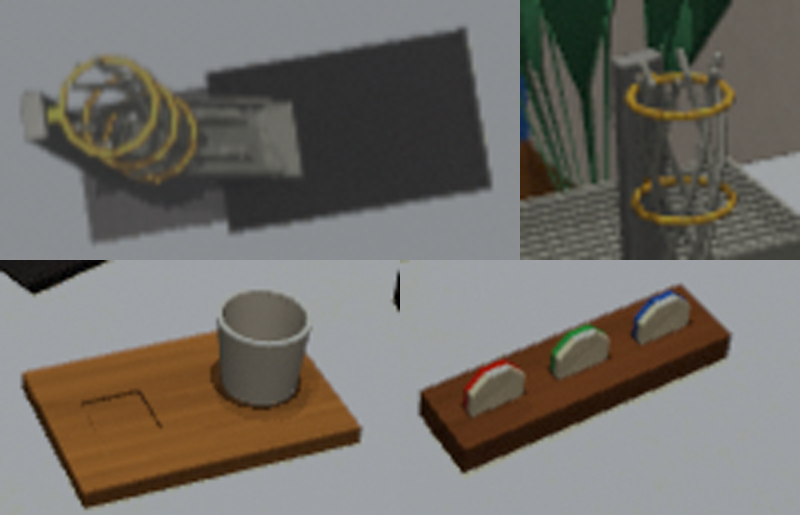

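Crop 1 shows the recess corners at about (170,325), (262,338), (250,428) and (158,415), and the green tag's top around (636,365), green side facing image left (+y). Crop 2 shows the ring cage, with the post top at (35,115) and the mat corners. Next I'll fit poses.

```bash
cat > h.py <<'E'
from bench import r,eyes
import cv2,numpy as np
from scipy.optimize import least_squares
C={n:eyes.camera_info(n) for n in("side","top")}
def proj(n,P):
    E=np.linalg.inv(C[n]["extrinsics"]); p=np.atleast_2d(P)@E[:3,:3].T+E[:3,3]; q=p@np.array(C[n]["mtx"]).T
    return q[:,:2]/q[:,2:]
def ray(n,uv,z):
    E=np.array(C[n]["extrinsics"]); d=E[:3,:3]@np.linalg.inv(C[n]["mtx"])@[uv[0],uv[1],1]; o=E[:3,3]
    return o+d*(z-o[2])/d[2]
def cr(p,s,x,y): return ((p[0]+.5)/s-.5+x,(p[1]+.5)/s-.5+y)
def tri(a,b):
    f=lambda P:np.r_[proj("side",P)[0]-a,proj("top",P)[0]-b]
    k=least_squares(f,[.5,0,.1]); return k.x,np.abs(k.fun).max()
def rot(v): return np.array([[np.cos(v),-np.sin(v)],[np.sin(v),np.cos(v)]])
E
python3 - <<'E'
from h import *
np.set_printoptions(precision=4,suppress=True)
print("rack",[ray("top",cr(p,6,310,190),.02) for p in[(573,174),(682,174),(688,565),(578,565)]])
print("green",ray("top",cr((636,365),6,310,190),.044), [ray("top",cr(p,6,310,190),.035) for p in[(636,240),(636,365),(640,490)]])
rc=[ray("top",cr(p,6,310,190),.014) for p in[(170,325),(262,338),(250,428),(158,415)]]
print("recess top",np.mean(rc,0),[ (np.degrees(np.arctan2(*(b-a)[1::-1])),np.linalg.norm(b-a)) for a,b in zip(rc,rc[1:]+rc[:1])])
tc=[ray("top",cr(p,6,310,190),.014) for p in[(125,56),(388,97),(325,505),(61,462)]]
print("tray",np.mean(tc,0),[ (np.degrees(np.arctan2(*(b-a)[1::-1])),np.linalg.norm(b-a)) for a,b in zip(tc,tc[1:]+tc[:1])])
mc=[ray("top",cr(p,4,165,200),.003) for p in[(465,30),(490,188),(230,232),(207,75)]]
print("mat",mc,[ (np.degrees(np.arctan2(*(b-a)[1::-1])),np.linalg.norm(b-a)) for a,b in zip(mc,mc[1:]+mc[:1])])
print("post",ray("top",cr((35,115),4,165,200),.273))
# rings
D={}
for n,(x,y,w,h) in dict(side=(225,130,75,100),top=(165,200,60,60)).items():
    im=cv2.imread(f"pics/{n}0.png"); hsv=cv2.cvtColor(im,cv2.COLOR_BGR2HSV)
    m=cv2.inRange(hsv,(15,90,70),(35,255,255)); k=np.zeros_like(m); k[y:y+h,x:x+w]=m[y:y+h,x:x+w]
    D[n]=cv2.distanceTransform(255-k,cv2.DIST_L2,5); print(n,(k>0).sum())
from scipy.ndimage import map_coordinates
t=np.linspace(0,2*np.pi,48,endpoint=False)
def f(p):
    o=[]
    for z in p[2:5]:
        P=np.c_[p[0]+p[5]*np.cos(t),p[1]+p[5]*np.sin(t),0*t+z]
        for n in D:
            q=proj(n,P); o.append(np.minimum(map_coordinates(D[n],[q[:,1],q[:,0]],order=1),6))
    return np.concatenate(o)
a,e=tri(cr((161,97),4,225,130),cr((110,105),4,165,200)); print("ring tri",a,e)
k=least_squares(f,[a[0],a[1],a[2],a[2]-.06,a[2]-.12,.031],loss="soft_l1",diff_step=1e-3); print(k.x,k.fun.mean())
for n in D: print(n, [np.r_[proj(n,[k.x[0],k.x[1],z])[0]] for z in k.x[2:5]])
E
```

```text
rack [array([ 0.5837, -0.2317,  0.02  ]), array([ 0.5822, -0.2843,  0.02  ]), array([ 0.3939, -0.278 ,  0.02  ]), array([ 0.3953, -0.2257,  0.02  ])]
green [ 0.4877 -0.2541  0.044 ] [array([ 0.5486, -0.2583,  0.035 ]), array([ 0.4886, -0.2555,  0.035 ]), array([ 0.4292, -0.2546,  0.035 ])]
recess top [ 0.4909 -0.0537  0.014 ] [(np.float64(-99.66313762872713), np.float64(0.044739269668499705)), (np.float64(170.54103951633022), np.float64(0.04391916439710518)), (np.float64(80.37015849607002), np.float64(0.04459709877746946)), (np.float64(-9.273712036620234), np.float64(0.04394581716506845))]
tray [ 0.5382 -0.0624  0.014 ] [(np.float64(-100.59097962764707), np.float64(0.1293279817605927)), (np.float64(169.19369513576933), np.float64(0.20095432471819966)), (np.float64(79.18166352000712), np.float64(0.12809834823487234)), (np.float64(-10.455081185204559), np.float64(0.2004451604469857))]
mat [array([0.6304, 0.1285, 0.003 ]), array([0.5132, 0.1124, 0.003 ]), array([0.4862, 0.3018, 0.003 ]), array([0.6021, 0.318 , 0.003 ])] [(np.float64(-172.19267472720963), np.float64(0.11822793594802308)), (np.float64(98.11747357252457), np.float64(0.1913002345701752)), (np.float64(7.950283703825369), np.float64(0.11703202341361031)), (np.float64(-81.52527372590774), np.float64(0.1916024361512892))]
post [0.535  0.3786 0.273 ]
side 317
top 273
ring tri [0.5443 0.334  0.2593] 0.8858362667917277
[0.543  0.3348 0.2603 0.1934 0.124  0.0292] 0.45152828
side [array([263.3189, 153.5671]), array([264.2848, 179.3717]), array([265.2391, 204.8669])]
top [array([192.0989, 225.482 ]), array([197.5003, 229.2762]), array([202.6653, 232.9044])]
```

Best estimates so far:

| Thing | Position or yaw |
|---|---|
| Rack green tag | (0.489, -0.255), rack yaw -1.8° |
| Guide axis | (0.542, 0.334), +x at 98° |
| Recess centre | (0.491, -0.054) |
| Tray yaw | -10° |

Next is the move towards the rack.

Emit:
step_arm(
  rows=[
    [0.146,-0.249,0,0,0,0.04],
    [0.146,-0.249,0,0,0,0.079],
    [0.146,-0.249,0,0,0,0.079],
    [0.146,-0.249,0,0,0,0.079],
    [0.146,-0.249,0,0,0,0.079],
  ],
  jaw=0,
  squeeze=40,
)

```text
clock: 0.52
tcp_pos: [0.2801, 0.4918, 0.2448]
orientation: [0.066, 3.139, -0.007]
contact_force: [0.4, -1.0, 0.0]
grip_width: 0.085
gripper_force: 0.0
```

Emit:
step_arm(
  rows=[
    [0.146,-0.249,0,0,0,0],
    [0.146,-0.249,0,0,0,0],
    [0.146,-0.249,0,0,0,0],
    [0.146,-0.249,0,0,0,0],
    [0.146,-0.249,0,0,0,0],
  ],
)

```text
clock: 0.93
tcp_pos: [0.3662, 0.3425, 0.2451]
orientation: [0.066, 3.14, -0.005]
contact_force: [-0.4, -0.8, -1.0]
grip_width: 0.0853
gripper_force: 0.0
```

Emit:
step_arm(
  rows=[
    [0.146,-0.249,0,0,0,0],
    [0.146,-0.249,0,0,0,0],
    [0.146,-0.249,0,0,0,0],
    [0.146,-0.249,0,0,0,0],
    [0.146,-0.249,0,0,0,0],
  ],
)

```text
clock: 1.35
tcp_pos: [0.453, 0.1932, 0.2454]
orientation: [0.067, 3.14, -0.004]
contact_force: [0.1, -0.6, -0.2]
grip_width: 0.0854
gripper_force: 0.0
```

Emit:
step_arm(
  rows=[
    [0.02,-0.249,0,0,0,0.003],
    [0.02,-0.249,0,0,0,0.003],
    [0.02,-0.249,0,0,0,0.003],
    [0.02,-0.249,0,0,0,0.003],
    [0.02,-0.249,0,0,0,0.003],
  ],
  jaw=0.5,
)

```text
clock: 1.77
tcp_pos: [0.4618, 0.0451, 0.2453]
orientation: [-0.051, -3.141, 0.003]
contact_force: [-0.6, 0.9, -0.1]
grip_width: 0.0427
gripper_force: 0.0
```

Emit:
step_arm(
  rows=[
    [0.02,-0.249,0,0,0,0],
    [0.02,-0.249,0,0,0,0],
    [0.02,-0.249,0,0,0,0],
    [0.02,-0.249,0,0,0,0],
    [0.02,-0.249,0,0,0,0],
  ],
)

```text
clock: 2.18
tcp_pos: [0.4737, -0.1037, 0.2455]
orientation: [0.049, 3.141, -0.004]
contact_force: [-0.3, -0.6, 0.1]
grip_width: 0.0429
gripper_force: 0.0
```

Emit:
step_arm(
  rows=[
    [0.02,-0.249,-0.2,0,0,0],
    [0.02,-0.249,-0.2,0,0,0],
    [0.02,-0.249,-0.2,0,0,0],
    [0.02,-0.249,-0.2,0,0,0],
    [0.02,-0.249,-0.2,0,0,0],
  ],
)

```text
clock: 2.6
tcp_pos: [0.4852, -0.2494, 0.1226]
orientation: [-0.039, -3.139, 0.0]
contact_force: [-0.6, 0.1, 0.6]
grip_width: 0.0427
gripper_force: 0.0
```

```bash
python3 - <<'E'
from h import *
a=eyes.grab_frame("top");b=eyes.grab_frame("side");print(r.get_obs()["tcp_pos"])
c=lambda im,x,y,w,h,W,H: cv2.resize(im[y:y+h,x:x+w,::-1],(W,H),interpolation=cv2.INTER_CUBIC)
cv2.imwrite("pics/p1.png",np.hstack([c(a,380,200,65,100,390,600),c(b,330,320,100,150,400,600)]))
E
```

```text
[ 0.48414008 -0.24987737  0.12240878]
```

View pics/p1.png

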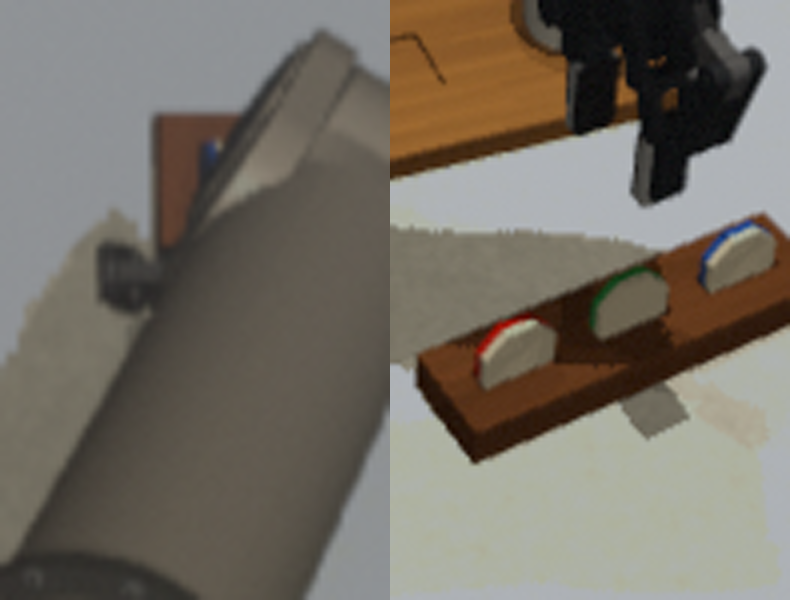

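The picture shows the jaws straight above the rack, with the green tag at (630,300) between red and blue. Descending to grasp.

Emit:
step_arm(
  rows=[
    [0.008,-0.0085,-0.03,0,0,0],
    [0.008,-0.0085,-0.07,0,0,0],
    [0.008,-0.0085,-0.11,0,0,0],
    [0.008,-0.0085,-0.129,0,0,0],
    [0.008,-0.0085,-0.129,0,0,0],
  ],
  squeeze=20,
)

```text
clock: 3.12
tcp_pos: [0.4899, -0.2504, 0.0459]
orientation: [-0.033, -3.137, -0.004]
contact_force: [-0.3, 0.2, -0.3]
grip_width: 0.0427
gripper_force: 0.0
```

Emit:
step_arm(
  rows=[
    [0,0,0,0,0,0],
    [0,0,0,0,0,0],
    [0,0,0,0,0,0],
    [0,0,0,0,0,0],
    [0,0,0,0,0,0],
  ],
  jaw=1,
)

```text
clock: 3.53
tcp_pos: [0.4918, -0.2543, 0.0495]
orientation: [0.038, 3.138, -0.003]
contact_force: [0.5, -2.7, 6.3]
grip_width: 0.0081
gripper_force: 19.3
```

```bash
python3 - <<'E'
from h import *
b=eyes.grab_frame("side");o=r.get_obs();print(o["tcp_pos"],o["contact_force"],o["orientation"],o["moment"])
cv2.imwrite("pics/p2.png",cv2.resize(b[340:440,330:450,::-1],(720,600),interpolation=cv2.INTER_CUBIC))
E
```

```text
[ 0.49180465 -0.25438383  0.04949936] [-0.88759862 -2.87947201  6.6609936 ] [ 0.03783943  3.13810175 -0.00320331] [-0.69403761  0.12647719  0.04055352]
```

View pics/p2.png

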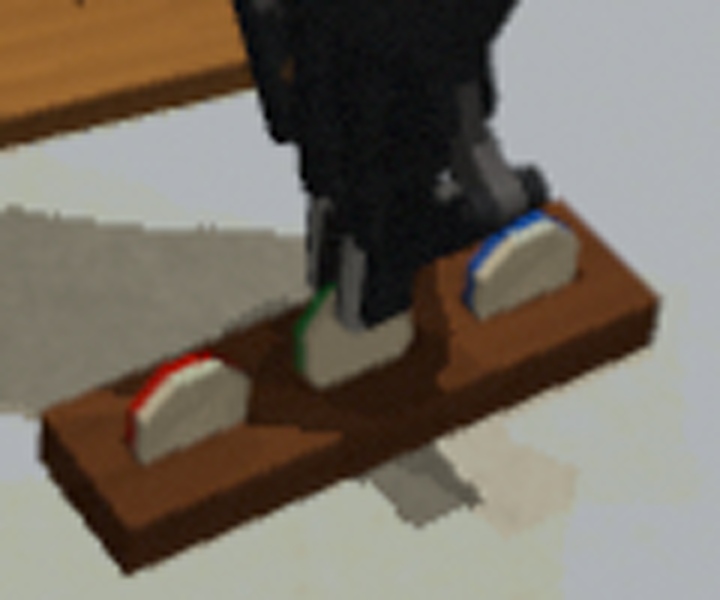

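The picture shows the green tag gripped at (355,330), still seated in the slot, with the neighbours untouched. Lifting and carrying it to the guide.

Emit:
step_arm(
  rows=[
    [0,0,0.03,0,0,0],
    [0,0,0.09,0,0,0],
    [0,0,0.15,0,0,0],
    [0,0,0.21,0,0,0],
    [0,0,0.27,0,0,0],
  ],
)

```text
clock: 4.0
tcp_pos: [0.4902, -0.2525, 0.2118]
orientation: [-0.037, -3.141, -0.001]
contact_force: [1.2, 0.1, 0.4]
grip_width: 0.0067
gripper_force: 27.7
```

Emit:
step_arm(
  rows=[
    [0.02,0.22,0.24,0,0,0],
    [0.02,0.22,0.24,0,0,0],
    [0.02,0.22,0.24,0,0,0],
    [0.02,0.22,0.24,0,0,0],
    [0.02,0.22,0.24,0,0,0],
  ],
)

```text
clock: 4.42
tcp_pos: [0.503, -0.1181, 0.3571]
orientation: [0.033, 3.138, 0.002]
contact_force: [2.1, -0.2, -0.7]
grip_width: 0.0068
gripper_force: 27.7
```

Emit:
step_arm(
  rows=[
    [0.03,0.33,0,0,0,0.02],
    [0.03,0.33,0,0,0,0.053],
    [0.03,0.33,0,0,0,0.053],
    [0.03,0.33,0,0,0,0.053],
    [0.03,0.33,0,0,0,0.053],
  ],
)

```text
clock: 4.83
tcp_pos: [0.5198, 0.081, 0.3543]
orientation: [-0.229, 3.133, 0.003]
contact_force: [0.3, 0.5, -0.1]
grip_width: 0.0069
gripper_force: 27.7
```

Emit:
step_arm(
  rows=[
    [0.03,0.33,0,0,0,0],
    [0.03,0.33,0,0,0,0],
    [0.03,0.33,0,0,0,0],
    [0.03,0.33,0,0,0,0],
    [0.03,0.33,0,0,0,0],
  ],
)

```text
clock: 5.25
tcp_pos: [0.5374, 0.2791, 0.354]
orientation: [0.229, -3.133, -0.002]
contact_force: [-0.2, -0.6, -0.4]
grip_width: 0.0066
gripper_force: 27.7
```

Emit:
step_arm(
  rows=[
    [0.006,0.06,0.01,0,0,0],
    [0.006,0.06,0.01,0,0,0],
  ],
)

```text
clock: 5.42
tcp_pos: [0.5398, 0.3203, 0.3599]
orientation: [0.241, -3.131, -0.007]
contact_force: [-0.6, 0.6, -0.2]
grip_width: 0.0071
gripper_force: 27.7
```

```bash
python3 - <<'E'
from h import *
a=eyes.grab_frame("top");b=eyes.grab_frame("side");o=r.get_obs();print(o["tcp_pos"],o["orientation"],o["clock"])
cv2.imwrite("pics/t3.png",a[:,:,::-1]);cv2.imwrite("pics/s3.png",b[:,:,::-1])
c=lambda im,x,y,w,h,W,H: cv2.resize(im[y:y+h,x:x+w,::-1],(W,H),interpolation=cv2.INTER_CUBIC)
cv2.imwrite("pics/p3.png",np.hstack([c(b,225,90,70,105,400,600),np.vstack([c(b,330,350,133,100,400,300),c(a,150,190,107,80,400,300)])]))
print(proj("side",[[.542,.334,.28],o["tcp_pos"]]))
E
```

```text
[0.54133367 0.3129281  0.35968104] [ 2.30208291e-01 -3.13237873e+00  8.58958264e-05] 5.5167
[[262.80531444 145.88359458]
 [265.41331661 115.58568583]]
```

View pics/p3.png

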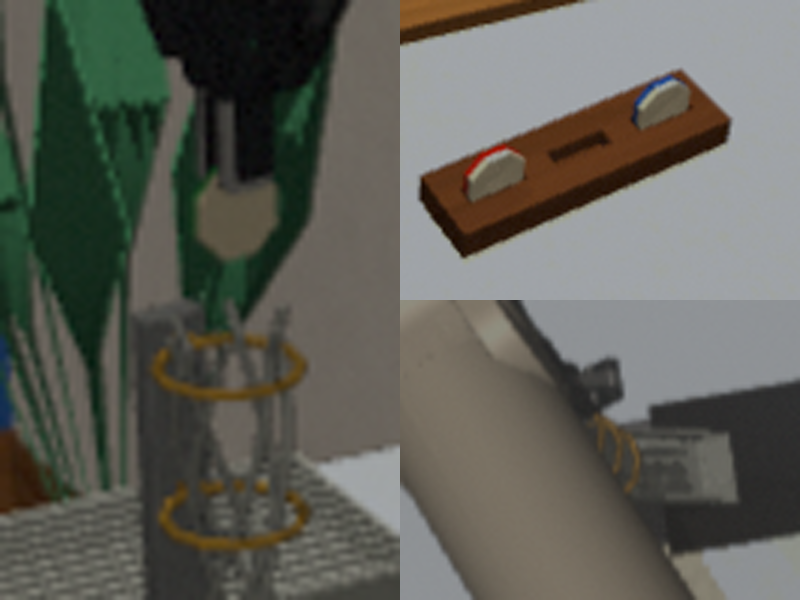

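The tag hangs upright with its cream face towards the camera and green towards the post, centre at crop (237,217). The top ring is centred at (228,367) and ring 2 at (235,515). The rack slot is empty and the neighbours are untouched. Next I'll compute the relative offset.

```bash
python3 - <<'E'
from h import *
np.set_printoptions(precision=4,suppress=True)
s=400/70
tag=np.array(cr((237,217),s,225,90)); r1=np.array(cr((228.5,367.5),s,225,90)); r2=np.array(cr((235,515),s,225,90))
t=np.array([.5413,.3129,.3597])
k=least_squares(lambda p:proj("side",t+[p[0],0,p[1]])[0]-tag,[0,-.02]); print("tag off x,z",k.x)
for nm,uv,z in(("r1",r1,.2603),("r2",r2,.1934)):
  for y in(.332,.334,.336):
    k=least_squares(lambda p:proj("side",[p[0],y,p[1]])[0]-uv,[.54,z]); print(nm,y,k.x)
E
```

```text
tag off x,z [ 0.0006 -0.0281]
r1 0.332 [0.5449 0.2601]
r1 0.334 [0.5458 0.2592]
r1 0.336 [0.5468 0.2582]
r2 0.332 [0.5454 0.1931]
r2 0.334 [0.5464 0.1921]
r2 0.336 [0.5473 0.1911]
```

Emit:
step_arm(
  rows=[
    [0.007,0.035,0,0,0,0],
    [0.007,0.035,0,0,0,0],
    [0.007,0.035,0,0,0,0],
    [0.007,0.035,-0.02,0,0,0],
    [0.007,0.035,-0.02,0,0,0],
  ],
)

```text
clock: 5.93
tcp_pos: [0.5459, 0.3298, 0.3457]
orientation: [0.222, -3.131, 0.003]
contact_force: [-0.1, -0.6, -1.0]
grip_width: 0.0071
gripper_force: 27.7
```

```bash
python3 - <<'E'
from h import *
b=eyes.grab_frame("side");o=r.get_obs();print(o["tcp_pos"],o["orientation"],o["clock"])
cv2.imwrite("pics/p4.png",cv2.resize(b[90:165,225:295,::-1],(560,600),interpolation=cv2.INTER_CUBIC))
E
```

```text
[0.54594866 0.33011816 0.34632222] [ 2.22069647e-01 -3.13132504e+00  3.09283606e-03] 5.9833
```

View pics/p4.png

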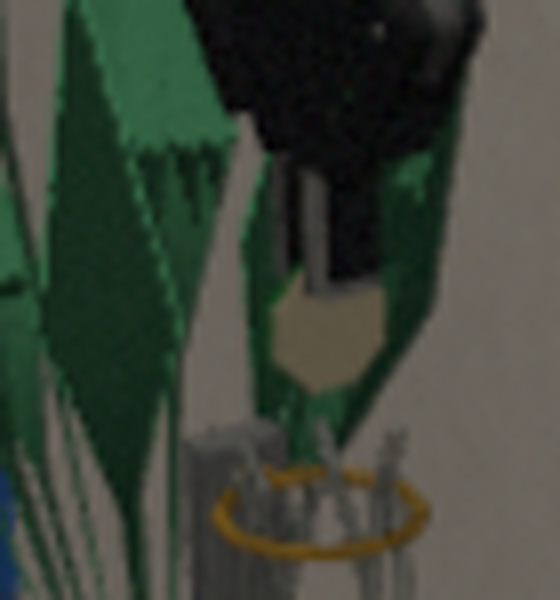

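The tag is about 1.5 mm to the right of the axis line: its centre is at (329,338) and the ring centre at (321,515). I'll correct that while lowering gently.

Emit:
step_arm(
  rows=[
    [-0.003,0.0065,0,0,0,0],
    [-0.003,0.0065,-0.01,0,0,0],
    [-0.003,0.0065,-0.02,0,0,0],
    [-0.003,0.0065,-0.03,0,0,0],
    [-0.003,0.0065,-0.04,0,0,0],
  ],
)

```text
clock: 6.4
tcp_pos: [0.5445, 0.3359, 0.3231]
orientation: [0.225, -3.133, 0.0]
contact_force: [0.6, 0.3, -0.4]
grip_width: 0.0069
gripper_force: 27.7
```

Emit:
step_arm(
  rows=[
    [0,0,-0.01,0,0,0],
    [0,0,-0.02,0,0,0],
    [0,0,-0.03,0,0,0],
    [0,0,-0.03,0,0,0],
  ],
)

```text
clock: 6.73
tcp_pos: [0.5441, 0.3356, 0.3042]
orientation: [0.225, -3.131, 0.002]
contact_force: [-0.2, -0.2, -0.9]
grip_width: 0.0072
gripper_force: 27.7
```

```bash
python3 - <<'E'
from h import *
b=eyes.grab_frame("side");o=r.get_obs();print(o["tcp_pos"],o["orientation"],o["clock"],o["contact_force"])
cv2.imwrite("pics/p5.png",cv2.resize(b[90:165,225:295,::-1],(560,600),interpolation=cv2.INTER_CUBIC))
E
```

```text
[0.54432502 0.33575705 0.30498905] [ 2.24799766e-01 -3.13223871e+00  1.35739526e-03] 6.7833 [ 0.60076878 -0.1060013   0.39134333]
```

View pics/p5.png

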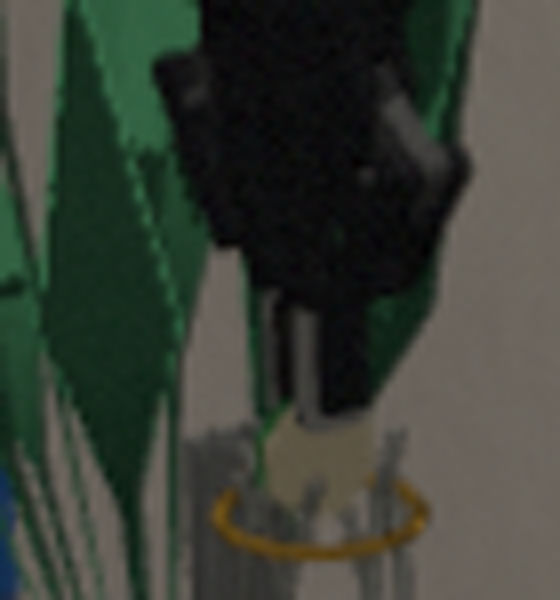

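The tag sits between the rods, centre (320,462) against ring centre 321, with no contact force. Releasing.

Emit:
step_arm(
  rows=[
    [0,0,0,0,0,0],
    [0,0,0,0,0,0],
    [0,0,0,0,0,0],
    [0,0,0.02,0,0,0],
    [0,0,0.06,0,0,0],
  ],
  jaw=0.5,
)

```text
clock: 7.2
tcp_pos: [0.5434, 0.3353, 0.3402]
orientation: [0.225, -3.129, 0.005]
contact_force: [0.7, 0.3, -0.4]
grip_width: 0.0424
gripper_force: 0.0
```

Emit:
step_arm(
  rows=[
    [0,-0.06,0.06,0,0,0],
    [0.0,-0.12,0.06,0,0,0],
    [0.0,-0.18,0.06,0,0,0],
    [0.0,-0.24,0.06,0,0,0],
    [0.0,-0.3,0.06,0,0,0],
  ],
)

```text
clock: 7.62
tcp_pos: [0.5447, 0.1542, 0.3797]
orientation: [-0.225, 3.131, 0.002]
contact_force: [-0.3, 0.6, 0.0]
grip_width: 0.043
gripper_force: 0.0
```

Emit:
step_arm(
  rows=[
    [0,-0.06,0,0,0,0],
    [0.0,-0.12,0,0,0,0],
    [0.0,-0.18,0,0,0,0],
    [0.0,-0.24,0,0,0,0],
    [0.0,-0.24,0,0,0,0],
  ],
)

```text
clock: 8.03
tcp_pos: [0.5445, 0.0027, 0.3799]
orientation: [-0.206, 3.132, -0.005]
contact_force: [0.3, -0.8, -0.6]
grip_width: 0.0428
gripper_force: 0.0
```

```bash
python3 - <<'E'
from h import *
np.set_printoptions(precision=4,suppress=True)
P={}
for n in("side","top"):
    im=eyes.grab_frame(n); cv2.imwrite(f"pics/{n}6.png",im[:,:,::-1])
    hsv=cv2.cvtColor(im,cv2.COLOR_RGB2HSV)
    m=cv2.inRange(hsv,(40,70,40),(85,255,255))
    mm=np.zeros_like(m)
    quad=proj(n,[[.66,.11,0],[.48,.09,0],[.44,.38,0],[.63,.38,0]]).astype(int); cv2.fillConvexPoly(mm,quad,255)
    k,l,st,c=cv2.connectedComponentsWithStats(m&mm)
    for i in range(1,k):
        if st[i,4]>5: print(n,st[i],c[i],ray(n,c[i],.011))
    d=cv2.inRange(hsv,(15,15,120),(40,140,255)) if 0 else None
print(r.get_obs()["tcp_pos"])
E
```

```text
side [284 261  16  10 133] [291.7143 265.5263] [0.5507 0.2133 0.011 ]
top [243 228  14  15 145] [249.3655 234.9034] [0.5495 0.221  0.011 ]
[0.5448 0.0101 0.3793]
```

The code finds the tag flat on the mat and green up, at about (0.550, 0.218). I'll refine this and check the tag's yaw and joint 7 for the grasp turn.

```bash
python3 - <<'E'
from h import *
np.set_printoptions(precision=4,suppress=True)
for n in("side","top"):
    im=eyes.grab_frame(n); cv2.imwrite(f"pics/{n}7.png",im[:,:,::-1])
A=cv2.imread("pics/top7.png");B=cv2.imread("pics/side7.png")
cv2.imwrite("pics/p7.png",np.hstack([cv2.resize(A[215:255,225:278],(424*1,320),interpolation=cv2.INTER_CUBIC),cv2.resize(B[245:285,268:313],(360,320),interpolation=cv2.INTER_CUBIC)]))
D={}
for n,(x,y,w,h) in dict(side=(275,250,35,30),top=(235,220,30,30)).items():
    im=cv2.imread(f"pics/{n}7.png").astype(float); g=im[:,:,1]-(im[:,:,0]+im[:,:,2])/2
    k=np.zeros(g.shape); k[y:y+h,x:x+w]=np.clip(g[y:y+h,x:x+w],0,None); D[n]=k/np.percentile(k[k>15],70)
    D[n]=np.clip(D[n],0,1)
a=np.radians(22.5+45*np.arange(8)); R=.018/np.cos(np.pi/8)
def f(p):
    o=[]
    for i,n in enumerate(("side","top")):
        P=np.c_[p[2*i]+R*np.cos(a+p[4]),p[2*i+1]+R*np.sin(a+p[4]),0*a+.011]
        m=np.zeros((480*8,640*8),np.uint8); cv2.fillConvexPoly(m,np.round((proj(n,P)+.5)*8*16-8).astype(int),255,shift=4)
        m=cv2.resize(m,(640,480),interpolation=cv2.INTER_AREA)/255.; o.append(((m-D[n])**2).sum())
    return o
from scipy.optimize import minimize
best=min((minimize(lambda p:sum(f(p)),[.5507,.2133,.5495,.221,np.radians(y)],method="Nelder-Mead",options=dict(initial_simplex=None,xatol=1e-4,fatol=.01,maxiter=150)) for y in(0,11,22,33)),key=lambda k:k.fun)
print(best.x[:4],np.degrees(best.x[4])%45,best.fun,f(best.x))
o=r.get_obs();print(o["tcp_pos"],o["orientation"],o["joints"],o["clock"])
E
```

```text
[0.5513 0.2142 0.5496 0.2213] 11.261820533542712 12.872397650054188 [np.float64(4.239854728473791), np.float64(8.632542921580397)]
[0.5448 0.0132 0.3786] [-0.2269  3.1325  0.0014] [-0.4302  0.1563  0.3373  1.7072 -0.0546  1.2862  1.634 ] 8.2333
```

View pics/p7.png

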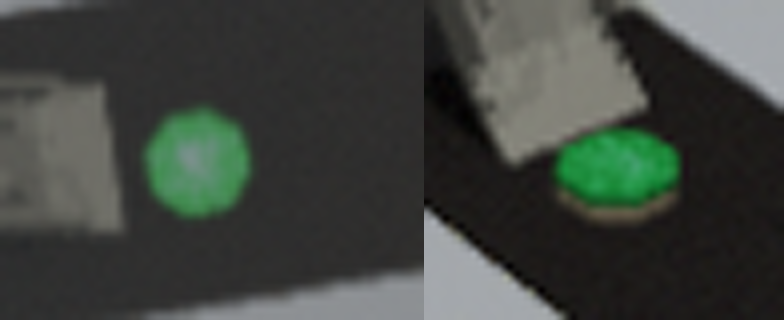

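The picture confirms the tag lies flat on the mat, green side up, at top crop (198,162), just past the slide's end. Going to grasp it along the guide's y.

Emit:
step_arm(
  rows=[
    [0.005,0.173,0,0,0,-0.035],
    [0.005,0.173,0,0,0,-0.07],
    [0.005,0.173,0,0,0,-0.105],
    [0.005,0.173,0,0,0,-0.14],
    [0.005,0.173,0,0,0,-0.165],
  ],
  jaw=0.35,
)

```text
clock: 8.65
tcp_pos: [0.5471, 0.1205, 0.3777]
orientation: [-0.582, -3.086, -0.001]
contact_force: [0.4, -0.6, -0.6]
grip_width: 0.0556
gripper_force: 0.0
```

Emit:
step_arm(
  rows=[
    [0.004,0.173,0,0,0,-0.035],
    [0.004,0.173,0,0,0,-0.07],
    [0.004,0.173,0,0,0,-0.105],
    [0.004,0.173,0,0,0,-0.14],
    [0.004,0.173,0,0,0,-0.165],
  ],
)

```text
clock: 9.07
tcp_pos: [0.5488, 0.2243, 0.3775]
orientation: [-1.354, -2.834, 0.0]
contact_force: [0.5, 0.1, 0.2]
grip_width: 0.0557
gripper_force: 0.0
```

Emit:
step_arm(
  rows=[
    [0,0,-0.05,0,0,-0.035],
    [0,0,-0.11,0,0,-0.07],
    [0,0,-0.17,0,0,-0.105],
    [0,0,-0.23,0,0,-0.14],
    [0,0,-0.28,0,0,-0.165],
  ],
)

```text
clock: 9.48
tcp_pos: [0.5486, 0.2216, 0.2076]
orientation: [-2.04, -2.388, 0.002]
contact_force: [-0.5, -0.1, -0.1]
grip_width: 0.0555
gripper_force: 0.0
```

Emit:
step_arm(
  rows=[
    [0,0,-0.05,0,0,0],
    [0,0,-0.1,0,0,0],
    [0,0,-0.15,0,0,0],
    [0,0,-0.2,0,0,0],
    [0,0,-0.2,0,0,0],
  ],
)

```text
clock: 9.9
tcp_pos: [0.5457, 0.2205, 0.0845]
orientation: [-2.031, -2.391, 0.013]
contact_force: [-1.1, -0.5, -0.0]
grip_width: 0.0554
gripper_force: 0.0
```

Emit:
step_arm(
  rows=[
    [0.005,0,-0.04,0,0,0],
    [0.005,0,-0.07,0,0,0],
    [0.005,0,-0.1,0,0,0],
    [0.005,0,-0.1,0,0,0],
  ],
)

```text
clock: 10.23
tcp_pos: [0.5514, 0.2208, 0.0283]
orientation: [-2.034, -2.391, 0.005]
contact_force: [-0.7, 0.1, -0.4]
grip_width: 0.0555
gripper_force: 0.0
```

```bash
python3 -c "
from bench import r
o=r.get_obs();print(o['tcp_pos'],o['orientation'],o['contact_force'])"
```

```text
[0.5513976  0.22076615 0.02832173] [-2.03382424 -2.39139879  0.00475303] [-0.6565629   0.05491805 -0.36237156]
```

Emit:
step_arm(
  rows=[
    [0,0,-0.009,0,0,0],
    [0,0,-0.018,0,0,0],
    [0,0,-0.018,0,0,0],
  ],
)

```text
clock: 10.48
tcp_pos: [0.5533, 0.2202, 0.0196]
orientation: [2.037, 2.391, 0.001]
contact_force: [0.4, 0.6, 0.1]
grip_width: 0.055
gripper_force: 0.0
```

Emit:
step_arm(
  rows=[
    [0,0,0,0,0,0],
    [0,0,0,0,0,0],
    [0,0,0,0,0,0],
    [0,0,0,0,0,0],
    [0,0,0,0,0,0],
  ],
  jaw=1,
  squeeze=20,
)

```text
clock: 10.9
tcp_pos: [0.5536, 0.2199, 0.02]
orientation: [2.038, 2.391, 0.002]
contact_force: [-0.7, 0.2, 6.7]
grip_width: 0.0352
gripper_force: 20.2
```

The grip holds at 35 mm. Lifting and carrying to a point above the recess.

Emit:
step_arm(
  rows=[
    [0,0,0.02,0,0,0],
    [0,0,0.07,0,0,0],
    [0,0,0.12,0,0,0],
    [0,0,0.17,0,0,0],
    [0,0,0.2,0,0,0],
  ],
)

```text
clock: 11.32
tcp_pos: [0.5542, 0.2196, 0.1429]
orientation: [2.038, 2.389, 0.005]
contact_force: [-0.5, 0.8, -0.3]
grip_width: 0.0345
gripper_force: 20.2
```

Emit:
step_arm(
  rows=[
    [-0.05,-0.228,0,0,0,-0.027],
    [-0.05,-0.228,0,0,0,-0.054],
    [-0.05,-0.228,0,0,0,-0.054],
    [-0.05,-0.228,0,0,0,-0.054],
    [-0.05,-0.228,0,0,0,-0.054],
  ],
)

```text
clock: 11.73
tcp_pos: [0.5218, 0.0772, 0.1399]
orientation: [2.241, 2.201, -0.002]
contact_force: [0.1, -0.4, 0.5]
grip_width: 0.0348
gripper_force: 20.2
```

Emit:
step_arm(
  rows=[
    [-0.05,-0.228,0,0,0,-0.027],
    [-0.05,-0.228,0,0,0,-0.054],
    [-0.05,-0.228,0,0,0,-0.054],
    [-0.05,-0.228,0,0,0,-0.054],
    [-0.05,-0.228,0,0,0,-0.054],
  ],
)

```text
clock: 12.15
tcp_pos: [0.4922, -0.0579, 0.1398]
orientation: [2.418, 2.004, -0.0]
contact_force: [-0.8, 0.1, -0.1]
grip_width: 0.0351
gripper_force: 20.2
```

Emit:
step_arm(
  rows=[
    [0,0,-0.06,0,0,0],
    [0,0,-0.1,0,0,0],
    [0,0,-0.13,0,0,0],
    [0,0,-0.13,0,0,0],
  ],
)

```text
clock: 12.48
tcp_pos: [0.4916, -0.0518, 0.0584]
orientation: [-2.407, -2.013, 0.006]
contact_force: [-0.1, -0.7, -0.7]
grip_width: 0.0353
gripper_force: 20.2
```

```bash
cat > fit.py <<'E'
from h import *
from scipy.optimize import minimize
a=np.radians(22.5+45*np.arange(8)); R=.018/np.cos(np.pi/8)
def green(n,im,c,w=25):
    "green-excess map in a window about the projected point c"
    u,v=proj(n,c)[0].astype(int); im=im.astype(float); g=im[:,:,1]-(im[:,:,0]+im[:,:,2])/2
    k=np.zeros(g.shape); k[v-w:v+w,u-w:u+w]=np.clip(g[v-w:v+w,u-w:u+w],0,None); return k
E
python3 - <<'E'
from fit import *
np.set_printoptions(precision=4,suppress=True)
rs=np.array(cr((121.5,155),400/133,290,285)); print("recess side px",rs,ray("side",rs,.014))
b=eyes.grab_frame("side");o=r.get_obs();t=o["tcp_pos"];print(t,o["orientation"],o["grip_width"],o["clock"])
cv2.imwrite("pics/side8.png",b[:,:,::-1])
k=green("side",b,t-[0,0,.01]); m=(k>20).astype(np.uint8); n,l,st,c=cv2.connectedComponentsWithStats(m)
for i in range(1,n): print(st[i],c[i],ray("side",c[i],t[2]-.009))
v,u=np.where(m);
for y in range(v.min(),v.max()+1): print(y,''.join('#' if q else '.' for q in m[y,u.min():u.max()+1]),u.min())
E
```

```text
recess side px [330.065  336.2038] [ 0.4925 -0.0593  0.014 ]
[ 0.4925 -0.0523  0.06  ] [-2.4084 -2.0134  0.0034] 0.034904178273805424 12.5333
[323 316  17  14 174] [330.6034 322.7586] [ 0.4915 -0.0612  0.051 ]
316 .......##........ 323
317 ..#########...... 323
318 .#############... 323
319 .##############.. 323
320 .##############.. 323
321 .###############. 323
322 .###############. 323
323 .################ 323
324 .################ 323
325 .###############. 323
326 .##############.. 323
327 ##############... 323
328 ..############... 323
329 .....#####....... 323
```

```bash
python3 - <<'E'
from fit import *
im=cv2.imread("pics/side8.png").astype(int); o=r.get_obs(); t=o["tcp_pos"]
for y in range(306,350):
    s=''
    for x in range(308,358):
        B,G,R_=im[y,x]
        s+='G' if G-(B+R_)/2>20 else '#' if max(B,G,R_)<60 else 'c' if min(B,G,R_)>90 and R_-B<45 else 'w' if R_-B>40 else '.'
    print(y,s)
th=np.arctan2(-2.0134,-2.4084)*2-np.pi/2
for z in(.009,.013):
  P=np.c_[t[0]+R*np.cos(a+th),t[1]+R*np.sin(a+th),0*a+t[2]-z]; q=proj("side",P); print(z,np.degrees(th),q.min(0),q.max(0),q.mean(0))
E
```

```text
306 ################ccccccccccccc#########.ccccccccccc
307 ################ccccccccccccc#########cccccccccccc
308 ###############.cccccccccccc.########.cccccccccccc
309 ###############.cccccccccccc######.##.cccccccccccc
310 .##############ccccccccccccc######.##.ccccccccwwww
311 c##############ccccccccccccc#####..##.cccwwwwwwwww
312 c.###..########ccccccccccccc#####..##.wwwwwwwwwwww
313 ccccccc#######.ccccccccccccc#####..##wwwwwwwwwwwww
314 ccccccc######...cccccccccccc#####..##wwwwwwwwwwwww
315 ccccccc######...ccccccc.wwww#####..##wwwwwwwwwwwww
316 ccccccc######...ccc...GGwwww#####..##wwwwwwwwwwwww
317 ccccccc######..#.GGGGGGGGG.w#####..##wwwwwwwwwwwww
318 cccccc.######..#GGGGGGGGGGGGG####..##wwwwwwwwwwwww
319 ccccc.#######..#GGGGGGGGGGGGGG###..#wwwwwwwwwwwwww
320 .wwwwww######..#GGGGGGGGGGGGGG###..wwwwwwwwwwwwwww
321 wwwwwww######..#GGGGGGGGGGGGGGG##..wwwwwwwwwwwwwww
322 wwwwwwww#####..#GGGGGGGGGGGGGGG##..wwwwwwwwwwwwwww
323 wwwwwwww#####..#GGGGGGGGGGGGGGGG.wwwwwwwwwwwwwwwww
324 wwwwwwwww####..#GGGGGGGGGGGGGGGGwwwwwwwwwwwwwwwwww
325 wwwwwwwww###...#GGGGGGGGGGGGGGG.wwwwwwwwwwwwwwwwww

[... 837 characters left out ...]
############ww##################wwwwwwwwww
342 #####################################wwwwwwwwwwwww
343 ################################w##wwwwwwwwwwwwwww
344 ###########################wwwwwwwwwwwwwwwwwwwwwww
345 ####################w#wwwwwwwwwwwwwwwwwwwwwwwwwwww
346 ################wwwwwwwwwwwwwwwwwwwwwwwwwwwwwwwwww
347 ##wwwwwwwwwwwwwwwwwwwwwwwwwwwwwwwwwwwwwwwwwwwwwwww
348 .#wwwwwwwwwwwwwwwwwwwwwwwwwwwwwwwwwwwwwwwwwwwwwwww
349 .#wwwwwwwwwwwwwwwwwwwwwwwwwwwwwwwwwwwwwwwwwwwwwwww
0.009 -370.2093806984635 [319.09136256 314.16141397] [338.32657338 326.3405232 ] [328.7053568  320.20815921]
0.013 -370.2093806984635 [319.06067667 315.69567439] [338.26146451 327.8964628 ] [328.65746759 321.75325956]
```

```bash
python3 - <<'E'
from fit import *
np.set_printoptions(precision=4,suppress=True)
s=400/133
T={k:ray("side",cr(p,s,290,285),.014) for k,p in dict(left=(25,117),right=(360,170),front=(86,236)).items()}
top=dict(left=(61,462),back=(125,56),right=(388,97),front=(325,505))
t={k:ray("top",cr(p,6,310,190),.014) for k,p in top.items()}
for k in T: print(k,T[k])
for k in t: print(k,t[k])
im=cv2.imread("pics/side0.png"); g=cv2.cvtColor(im,cv2.COLOR_BGR2GRAY).astype(int)
for y in range(322,352): print(y,' '.join(f"{v:3d}" for v in g[y,314:348]))
E
```

```text
left [0.4549 0.0086 0.014 ]
right [ 0.6247 -0.1521  0.014 ]
front [ 0.4311 -0.1155  0.014 ]
left [0.4516 0.019  0.014 ]
back [ 0.6487 -0.0173  0.014 ]
right [ 0.6249 -0.1445  0.014 ]
front [ 0.4275 -0.1068  0.014 ]
322  91  90  90  88  87  89  87  88  88  89  88  90  90  91  90  93  93  95  94  94  94  94  94  93  94  93  93  93  91  90  89  89  89  86
323  88  88  88  87  90  89  90  91  91  92  93  92  94  94  95  96  94  94  94  95  95  93  93  93  91  90  90  89  87  88  87  86  84  84
324  90  90  91  92  93  94  93  94  96  95  95  95  94  95  94  94  93  93  92  93  90  90  89  88  88  87  88  87  85  85  84  85  84  85
325  92  94  94  94  94  95  95  94  95  94  95  95  94  94  92  92  91  90  89  90  88  87  88  86  86  84  85  86  85  86  86  88  85  85
326  94  96  95  96  95  95  94  94  94  92  92  92  91  90  89  90  88  87  87  86  87  85  87  87  86  86  86  87  88  86  87  87  86  86
327  95  97  94  92  94  92  91  92  93  91  91  89  89  87  86  86  88  86  86  86  85  84  84  87  86  87  85  87  87  86  87  86  86  86
328  92  93  93  92  90  90  90  89  88  87  
[... 2614 characters left out ...]

347  95  95  95  94  95  95  98  97  98  98 100  98  99  97  96  96  95  93  92  91  91  92  92  91  92  92  94  93  94  95  94  95  96  96
348  95  97  98  97  99 101 100 100  97  96  97  96  94  93  91  92  92  91  92  93  92  92  93  93  94  96  96  96  95  96  98  98  98  98
349  99  99 101  99  97  98  96  95  93  91  94  96  92  92  93  92  93  92  93  94  94  95  94  96  95  96  98  99  98  97  95  95  95  95
350  99  97  96  94  93  92  92  92  91  90  92  95  94  93  94  94  96  96  95  96  97  97  99 100 100  98  96  96  94  95  94  92  94  93
351  93  91  90  91  91  91  92  92  93  94  94  96  95  96  94  95  97  98 100 100 101 100 100 100  99  96  94  92  91  92  93  92  91  91
```

Tag and recess line up in the side view to within about 1 px: recess centre (330.2,336.2), tag heading to about (330.2,335). I'll lower gently while watching the force.

Emit:
step_arm(
  rows=[
    [0,0,-0.015,0,0,0],
    [0,0,-0.03,0,0,0],
    [0,0,-0.04,0,0,0],
    [0,0,-0.045,0,0,0],
    [0,0,-0.045,0,0,0],
  ],
)

```text
clock: 12.95
tcp_pos: [0.4928, -0.0539, 0.0337]
orientation: [-2.412, -2.012, 0.001]
contact_force: [-0.4, -0.7, -0.2]
grip_width: 0.0347
gripper_force: 20.2
```

```bash
cat >> fit.py <<'E'
def report(ztop):
    b=eyes.grab_frame("side");o=r.get_obs();t=o["tcp_pos"];print(t,o["contact_force"],o["grip_width"],o["clock"])
    m=(green("side",b,[.491,-.056,ztop])>20).astype(np.uint8); v,u=np.where(m)
    for y in range(v.min(),v.max()+1): print(y,''.join('#' if q else '.' for q in m[y,u.min():u.max()+1]),u.min())
E
python3 -c "
from fit import *
report(.025)"
```

```text
[ 0.49298549 -0.05403815  0.03401936] [-0.29661087  0.74200291 -0.48432474] 0.03488241613270685 13.0
326 .....####....... 324
327 .##########..... 324
328 .#############.. 324
329 .#############.. 324
330 .##############. 324
331 .############### 324
332 .############### 324
333 .############### 324
334 .############### 324
335 .############### 324
336 .##############. 324
337 ##############.. 324
338 ..###########... 324
339 .....####....... 324
```

Emit:
step_arm(
  rows=[
    [0,0,-0.003,0,0,0],
    [0,0,-0.006,0,0,0],
    [0,0,-0.006,0,0,0],
  ],
)

```text
clock: 13.25
tcp_pos: [0.4931, -0.054, 0.0305]
orientation: [2.412, 2.012, 0.0]
contact_force: [0.3, 0.5, -0.4]
grip_width: 0.0348
gripper_force: 20.2
```

```bash
python3 -c "
from fit import *
report(.022)"
```

```text
[ 0.49303226 -0.05401901  0.03052469] [-0.41229658  0.86476259 -0.05180653] 0.03468171068529456 13.3
327 .......##....... 324
328 ..#########..... 324
329 .#############.. 324
330 .#############.. 324
331 .##############. 324
332 .############### 324
333 .############### 324
334 .############### 324
335 .############### 324
336 .############### 324
337 .##############. 324
338 ##############.. 324
339 .#############.. 324
340 ....######...... 324
```

Emit:
step_arm(
  rows=[
    [0,0,-0.002,0,0,0],
    [0,0,-0.004,0,0,0],
    [0,0,-0.004,0,0,0],
  ],
)

```text
clock: 13.55
tcp_pos: [0.493, -0.054, 0.028]
orientation: [-2.412, -2.012, 0.0]
contact_force: [-0.0, -0.6, 0.1]
grip_width: 0.0348
gripper_force: 20.2
```

```bash
python3 -c "
from fit import *
report(.022)"
```

```text
[ 0.49298096 -0.05401738  0.02801557] [ 0.17676206 -0.56017769 -1.16454406] 0.035269171538650244 13.6
328 .....####....... 324
329 .##########..... 324
330 .#############.. 324
331 .#############.. 324
332 .##############. 324
333 .############### 324
334 .############### 324
335 .############### 324
336 .############### 324
337 .##############. 324
338 .##############. 324
339 ##############.. 324
340 .#############.. 324
341 ....######...... 324
```

No contact with the tag bottom below the rim, so it is inside the recess. Releasing and retreating.

Emit:
step_arm(
  rows=[
    [0,0,0,0,0,0],
    [0,0,0,0,0,0],
    [0,0,0,0,0,0],
    [0,0,0.02,0,0,0],
    [0,0,0.06,0,0,0],
  ],
  jaw=0.45,
)

```text
clock: 14.02
tcp_pos: [0.4913, -0.054, 0.0627]
orientation: [-2.41, -2.011, 0.006]
contact_force: [-0.5, 1.3, 1.2]
grip_width: 0.0469
gripper_force: 0.0
```

Emit:
step_arm(
  rows=[
    [0,0,0.06,0,0,0],
    [0,0,0.12,0,0,0],
    [0,0,0.18,0,0,0],
    [0,0,0.24,0,0,0],
    [0,0.06,0.3,0,0,0],
  ],
)

```text
clock: 14.43
tcp_pos: [0.4931, -0.0299, 0.2405]
orientation: [2.419, 2.0, 0.001]
contact_force: [1.6, 0.1, -0.2]
grip_width: 0.0471
gripper_force: 0.0
```

Emit:
step_arm(
  rows=[
    [0,0.06,0,0,0,0],
    [0,0.12,0,0,0,0],
    [0,0.18,0,0,0,0],
    [0,0.24,0,0,0,0],
    [0,0.3,0,0,0,0],
  ],
)

```text
clock: 14.85
tcp_pos: [0.4926, 0.1571, 0.2378]
orientation: [-2.412, -2.012, -0.001]
contact_force: [1.3, -0.2, 0.1]
grip_width: 0.0474
gripper_force: 0.0
```

```bash
python3 - <<'E'
from fit import *
np.set_printoptions(precision=4,suppress=True)
report(.018)
a=eyes.grab_frame("top"); cv2.imwrite("pics/top9.png",a[:,:,::-1]); b=eyes.grab_frame("side"); cv2.imwrite("pics/side9.png",b[:,:,::-1])
m=(green("top",a,[.491,-.054,.018],15)>20).astype(np.uint8); v,u=np.where(m); print(len(v),u.mean(),v.mean(),ray("top",(u.mean(),v.mean()),.018))
g=cv2.cvtColor(b,cv2.COLOR_RGB2GRAY); 
for y in range(324,350): print(y,' '.join(f"{v:3d}" for v in g[y,314:348]))
# bystanders: changes against first frames
for n,im in(("top",a),("side",b)):
    d=cv2.absdiff(im[:,:,::-1],cv2.imread(f"pics/{n}0.png")).max(2)
    for k,p in dict(cup=(.585,-.071,.05),pitcher=(.71,-.17,.05),red=(.429,-.255,.04),blue=(.549,-.258,.04)).items():
        u,v=proj(n,p)[0].astype(int); print(n,k,(d[v-7:v+8,u-7:u+8]>40).sum())
E
```

```text
[0.4921 0.166  0.2376] [0.0843 6.9101 0.4285] 0.04727461437609886 14.9
328 .........##......... 321
329 ....##########...... 321
330 ...##############... 321
331 ..################.. 321
332 .#################.. 321
333 .##################. 321
334 #################### 321
335 #################### 321
336 .##################. 321
337 .##################. 321
338 ..################.. 321
339 ..###############... 321
340 ....#############... 321
341 ......########...... 321
132 344.2651515151515 251.92424242424244 [ 0.4916 -0.0527  0.018 ]
324  92  94  93  95  95  97  96  98  99 100  97 100  98  97  99  97  99  97  96  96  95  93  93  94  92  91  91  90  90  89  89  87  88  87
325  95  97  97  98  98  98  98  98  99  98  99  98  97  96  96  94  94  94  94  93  92  91  90  88  89  89  89  90  89  89  89  89  89  89
326  99 100  98  99 100  98  98  98  97  97  97  96  95  95  94  92  92  92  89  90  89  88  90  89  90  89  89  89  90  90  89  91  90  89
327  99 100  98  99  96  96  97  96  96  95  95  93  92  92  92  92  91  90  89  89  88  88  87  89  90  89  90  90  90  90  90  91  89 
[... 2477 characters left out ...]
00 100  99  98  96  96  94  96  96  95  95  97
346  96  98  97  96  97  99  97  97  97  98  98 101  99 102 102 102 102 101 100  99  99  96  96  95  95  95  96  96  96  96  97  98  98  98
347  98  97  97  97  97  99 101 101 101 102 101 102 101 101  99 100  97  97  94  95  95  95  94  95  96  96  97  98  99  98  98  99  98 100
348 100 101 101 102 102 104 102 101 103 101 101  99  97  96  95  95  95  95  95  95  97  96  98  97  97  98  99  99 100 101 101 100 102 101
349 103 104 104 103 103 101 100 100  97  96  96 102  95  96  93  95  97  96  97  97  98 100  98 100 100 101 101 102 102 101 100  99 100 100
top cup 0
top pitcher 0
top red 0
top blue 0
side cup 0
side pitcher 0
side red 0
side blue 0
```

The tag is seated: in the top view its centre is (0.4916, -0.0527) against the recess centre (0.4909, -0.0537), and the side view matches the seated height. Cup, pitcher and the other two tags are unchanged. Letting the arm settle before handing in.

Emit:
step_arm(
  rows=[
    [0,0,0,0,0,0],
    [0,0,0,0,0,0],
    [0,0,0,0,0,0],
    [0,0,0,0,0,0],
    [0,0,0,0,0,0],
  ],
)

```text
clock: 15.42
tcp_pos: [0.4932, 0.1545, 0.2377]
orientation: [-2.414, -2.01, -0.0]
contact_force: [0.5, -0.4, 0.7]
grip_width: 0.0471
gripper_force: 0.0
```

```bash
python3 -c "
from bench import r
print(r.get_obs()['contact_force'], r.hand_in())"
```

```text
the job is handed in; nothing more can be done
[ 0.50299668 -0.3781721   0.66145155] None
```

The green tag went through the guide, came out green side up on the mat, and now lies flat, green side up, in the wooden tray's recess; I handed the job in at about 15 s, and the cup, pitcher and other two tags showed no change in either camera (tamper, jar and spoon not compared).

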